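# Sort the flask tongs: seized to repair, free to stock

## Robot

A 7-joint arm with a two-finger parallel gripper is mounted at the origin on the work surface. World frame = base frame: x ahead of the robot, y to its left, z up, the work surface at z = 0. Lengths are in mm, angles in degrees, forces in N, time in s.
With the tool pointing down it reaches from about 425 to 875 mm from the base axis. Payload 8.4 kg.
Tool frame: the origin (TCP) lies at the very end of the fingers, on their centre line; the grasp point (between the pads) lies 19 mm behind it; x points along the fingers, y is the direction in which the jaws open and shut, and the axes are right-handed (so a half turn about x gives the same grasp; the last joint's range is limited). The gripper opens to 87 mm and grips with 3 to 60 N. Pads are 19 mm wide; open, the fingers measure 117 mm over their backs; the gripper's body (75 mm by 190 mm) begins 51 mm behind the grasp point.
Start: joints at [60.722, 19.091, 2.286, 83.961, -0.768, 76.965, -3.352], TCP at [260.144, -595.641, 222.546] pointing down, gripper open.
Joint ranges: [-147.57, 147.57], [-21.85, 119.76], [-74.77, 79.35], [14.55, 137.4], [-85.83, 265.84], [4.83, 119.75], [-152.11, 152.11]. Speed limits (degrees/s): [127.2, 127.2, 159.86, 159.86, 180, 180, 180].

## Interface

Orientations are given as a 3x3 rotation matrix whose columns are the frame's x, y, z axes.
In Python, from plant import r gives the robot as it stands.
- The arm moves only by the tool step_arm, never from a script. Its argument "motion" is a list of rows, each an object of numbers: "x", "y", "z": the shift along the world's x, y, z in mm; "wx", "wy", "wz": the turn, a rotation vector about the world's x, y, z in degrees; "gripper": the closure, from 0 (fully open) to 1 (shut). A call has 1 to 8 rows; each row shifts and turns the pose as measured when the row begins; what a row does not reach is not made up. A row lasts 1/12 s, in which the tool goes at most 41.7 mm and 7.16 degrees, less where a joint would pass 70% of its speed; a pose out of reach is approached as far as the arm can. A call is refused whole if a number of a shift passes 41.7 or a number of a turn 7.16, either way. A call with a gripper value outside its range is refused whole. The fingers move at their own pace and stop on an object; "force" is the grip in N (left out, the last holds). Time passes only in rows, so rows that do not move let the fingers close. It gives the time, the measured TCP pose, the force and the opening at its end, in the units of the state.
- r.sense(): the state, without advancing time (a new reading comes with each control period).
- r.snapshot(name): name is "scene" or "top"; returns a dict with "image" (400x640x3 uint8, blue, green, red), "z_map" (400x640 float32, mm along the optical axis (not along the pixel's ray), 0 where there is no reading), "camera_matrix" (3x3 intrinsics, pixels), "R" (3x3) and "t" (3): a world point X has camera coordinates R X + t. Camera axes: x right, y down, z forward; pixel columns grow to the right and rows downward; lengths in mm; the calibration is good to about 2 mm. A picture is of the moment at which its call begins.
- r.sign_off(): hands the job in, once; it reports no verdict.
The state is a dict: "time": time; "joint_positions": joint angles; "joint_velocities": joint speeds; "effort": joint torques, N m; "ee_pos": TCP position; "eef_rot": TCP orientation; "ft_force": force on the tool from outside, world axes, zero at the start; "moment": the same for the moment, N m; "finger_gap": finger opening in mm.
Only numpy, scipy, OpenCV 4.12 (cv2) and the standard library are available. Lean on these libraries where they do the work, as an engineer would, in place of code of your own. Each camera call takes 0.05 s, during which the arm holds its last target.

## Task

One of the three flask tongs on the mat has seized at the pivot, and only flexing their handles shows which. Lay the two free ones in the wide stock tray, fully shut and flat on its floor, side by side and not on top of one another, and lay the seized one flat on the floor of the narrow repair tray; leave the bottle, beaker and tube rack alone.

Things in the scene. Friction and masses are not known exactly. Their poses are not given: they have to be found in the camera images.
- tongs_a_pivot (a point): Pivot of one of three outwardly identical steel flask tongs lying flat (130 to 215 g, about 170 mm long: posts 75 mm to one side of the pivot, curved jaws reaching 85 mm to the other). Point on the pivot axis, 8 mm above the underside. Axes: z up along the pivot axis; x points to the jaws and, when shut, is the tongs' centre line (when open, the centre line is turned by +half the joint value about z); y to the side of post 1.
- tongs_a_post1 (a point): Centre (height too) of the upright round steel grip post at the end of this tongs' first handle: 16 mm diameter, 30 mm tall, from 1 to 31 mm above the tongs' underside. Squeezing the two posts towards each other works the pivot.
- tongs_a_post2 (a point): The same for the post on the second handle. Post centres are about 18 mm apart (34 mm over the outsides) when shut, 38 to 45 mm apart (54 to 61 mm over) at the start.
- tongs_a_arm (a joint): Opening angle of this tongs, rad: 0 = fully shut, grows as the handles (and jaws) spread, about 0.27 to 0.36 at the start. It may be free (shuts under 2 to 8 N of squeeze at the posts, with some friction, and stays where it is left) or seized (does not give under 100 N); it looks the same.
- tongs_b_pivot (a point): Pivot of one of three outwardly identical steel flask tongs lying flat (130 to 215 g, about 170 mm long: posts 75 mm to one side of the pivot, curved jaws reaching 85 mm to the other). Point on the pivot axis, 8 mm above the underside. Axes: z up along the pivot axis; x points to the jaws and, when shut, is the tongs' centre line (when open, the centre line is turned by +half the joint value about z); y to the side of post 1.
- tongs_b_post1 (a point): Centre (height too) of the upright round steel grip post at the end of this tongs' first handle: 16 mm diameter, 30 mm tall, from 1 to 31 mm above the tongs' underside. Squeezing the two posts towards each other works the pivot.
- tongs_b_post2 (a point): The same for the post on the second handle. Post centres are about 18 mm apart (34 mm over the outsides) when shut, 38 to 45 mm apart (54 to 61 mm over) at the start.
- tongs_b_arm (a joint): Opening angle of this tongs, rad: 0 = fully shut, grows as the handles (and jaws) spread, about 0.27 to 0.36 at the start. It may be free (shuts under 2 to 8 N of squeeze at the posts, with some friction, and stays where it is left) or seized (does not give under 100 N); it looks the same.
- tongs_c_pivot (a point): Pivot of one of three outwardly identical steel flask tongs lying flat (130 to 215 g, about 170 mm long: posts 75 mm to one side of the pivot, curved jaws reaching 85 mm to the other). Point on the pivot axis, 8 mm above the underside. Axes: z up along the pivot axis; x points to the jaws and, when shut, is the tongs' centre line (when open, the centre line is turned by +half the joint value about z); y to the side of post 1.
- tongs_c_post1 (a point): Centre (height too) of the upright round steel grip post at the end of this tongs' first handle: 16 mm diameter, 30 mm tall, from 1 to 31 mm above the tongs' underside. Squeezing the two posts towards each other works the pivot.
- tongs_c_post2 (a point): The same for the post on the second handle. Post centres are about 18 mm apart (34 mm over the outsides) when shut, 38 to 45 mm apart (54 to 61 mm over) at the start.
- tongs_c_arm (a joint): Opening angle of this tongs, rad: 0 = fully shut, grows as the handles (and jaws) spread, about 0.27 to 0.36 at the start. It may be free (shuts under 2 to 8 N of squeeze at the posts, with some friction, and stays where it is left) or seized (does not give under 100 N); it looks the same.
- stock: Stock tray: the wider of the two open trays, dull dark steel, fixed, 240 x 200 mm outside, walls 4 mm thick and 26 mm high, floor 5 mm thick. Origin under the centre of its underside, which is on the work surface; x along its 240 mm length, z up.
- repair: Repair tray: the narrower of the two open trays, white plastic with a small tab at each end, fixed, 240 x 140 mm outside, walls 4 mm thick and 26 mm high, floor 5 mm thick. Origin under the centre of its underside, which is on the work surface; x along its 240 mm length, z up.
- mat: Thin black rubber mat, fixed, 240 x 420 x 3 mm, on which the three tongs start side by side along its y axis, posts towards the robot. Origin at the centre of its underside.
- bottle_mid (a point): Bystander: closed clear bottle, 70 mm diameter, 150 mm tall; point half-way up. Leave alone.
- beaker_mid (a point): Bystander: glass beaker, 80 mm diameter, 100 mm tall; point half-way up. Leave alone.
- rack_mid (a point): Bystander: white tube rack, 80 x 140 mm, 52 mm tall (tube caps to 72 mm); point half-way up. Leave alone.
Not all that is in view belongs to the job. Leave any turquoise or yellow look-alike of the part that bears tongs_c_pivot alone.

How it is judged (in metres and radians):
At the end, for the whole second after the job is handed in: Both free tongs lie flat (within 0.08 rad) on the floor of the stock tray and shut (joint under 0.08 rad); the seized tongs lies flat (within 0.08 rad) on the floor of the repair tray (pivot point inside the tray, less than 22 mm above the tray's underside); all released (((x of tongs_a_pivot in the frame of repair between -0.1 and 0.1 m and y of tongs_a_pivot in the frame of repair between -0.06 and 0.06 m and z of tongs_a_pivot in the frame of repair below 0.022 m and angle between each of tongs_a_pivot, tongs_b_pivot, tongs_c_pivot's own z axis and vertical below 0.08 rad and x of tongs_b_pivot in the frame of stock between -0.1 and 0.1 m and y of tongs_b_pivot in the frame of stock between -0.09 and 0.09 m and z of each of tongs_b_pivot, tongs_c_pivot in the frame of stock below 0.022 m and value of joint each of tongs_b_arm, tongs_c_arm below 0.08 rad and x of tongs_c_pivot in the frame of stock between -0.1 and 0.1 m and y of tongs_c_pivot in the frame of stock between -0.09 and 0.09 m) or (x of tongs_b_pivot in the frame of repair between -0.1 and 0.1 m and y of tongs_b_pivot in the frame of repair between -0.06 and 0.06 m and z of tongs_b_pivot in the frame of repair below 0.022 m and angle between each of tongs_b_pivot, tongs_a_pivot, tongs_c_pivot's own z axis and vertical below 0.08 rad and x of tongs_a_pivot in the frame of stock between -0.1 and 0.1 m and y of tongs_a_pivot in the frame of stock between -0.09 and 0.09 m and z of each of tongs_a_pivot, tongs_c_pivot in the frame of stock below 0.022 m and value of joint each of tongs_a_arm, tongs_c_arm below 0.08 rad and x of tongs_c_pivot in the frame of stock between -0.1 and 0.1 m and y of tongs_c_pivot in the frame of stock between -0.09 and 0.09 m) or (x of tongs_c_pivot in the frame of repair between -0.1 and 0.1 m and y of tongs_c_pivot in the frame of repair between -0.06 and 0.06 m and z of tongs_c_pivot in the frame of repair below 0.022 m and angle between each of tongs_c_pivot, tongs_a_pivot, tongs_b_pivot's own z axis and vertical below 0.08 rad and x of tongs_a_pivot in the frame of stock between -0.1 and 0.1 m and y of tongs_a_pivot in the frame of stock between -0.09 and 0.09 m and z of each of tongs_a_pivot, tongs_b_pivot in the frame of stock below 0.022 m and value of joint each of tongs_a_arm, tongs_b_arm below 0.08 rad and x of tongs_b_pivot in the frame of stock between -0.1 and 0.1 m and y of tongs_b_pivot in the frame of stock between -0.09 and 0.09 m))); the robot touches nothing.
It fails at once if the bottle is pushed aside (over 30 mm) (distance of bottle_mid from where it was at the start of the episode above 0.03 m).
It fails at once if the beaker is pushed aside (over 30 mm) (distance of beaker_mid from where it was at the start of the episode above 0.03 m).
It fails at once if the rack is pushed aside (over 30 mm) (distance of rack_mid from where it was at the start of the episode above 0.03 m).
It also fails if it takes over 64 s, if anything falls off the work surface, if the arm or the gripper's body presses on something with over 40 N, if the wrist force passes 120 N, or if a joint passes its speed limit or range.

## Working session

There is one attempt and no reset: what is moved stays moved. The work goes in short steps, Python scripts to look and compute and a tool call to move; the robot and the scene stay as the last step left them, time stands still between calls to the robot, and variables do not carry over. Pictures are saved under pics/ and viewed, and the job is handed in when it is done.

Besides the shell and the picture viewer there is one more tool, called after "Emit:" in YAML: its name, and indented under it one key for each argument. step_arm: Moves the arm, as the interface text tells. Its arguments: {"type":"object","properties":{"motion":{"type":"array","items":{"type":"object","properties":{"x":{"type":"number"},"y":{"type":"number"},"z":{"type":"number"},"wx":{"type":"number"},"wy":{"type":"number"},"wz":{"type":"number"},"gripper":{"type":"number"}}}},"force":{"type":"number"}},"required":["motion"]}

```bash
mkdir -p pics; ls
python3 - <<'E'
from plant import r
import cv2,numpy as np
for n in ("scene","top"):
    s=r.snapshot(n); cv2.imwrite(f"pics/{n}0.png",s["image"]); np.savez(f"{n}0.npz",**s)
    print(n,s["camera_matrix"].tolist(),s["R"].round(3).tolist(),s["t"])
s=r.sense(); print({k:np.round(v,2).tolist() for k,v in s.items()})
E
```

```text
pics
scene [[403.00677017948067, 0.0, 316.9015481561155], [0.0, 403.00677017948067, 197.55974069065945], [0.0, 0.0, 1.0]] [[-0.62, 0.785, -0.001], [0.655, 0.517, -0.551], [-0.432, -0.342, -0.835]] [ 210.16669    -347.73863105 1491.07685613]
top [[412.17559164446305, 0.0, 319.84538002579774], [0.0, 412.17559164446305, 197.09534772283033], [0.0, 0.0, 1.0]] [[-0.004, -1.0, 0.0], [-0.98, 0.004, -0.198], [0.198, -0.001, -0.98]] [ 113.07530856  502.27719556 1256.80206736]
{'time': 0.1, 'joint_positions': [60.72, 19.13, 2.29, 84.01, -0.77, 76.97, -3.35], 'joint_velocities': [-0.04, -0.05, -0.01, -0.14, 0.06, -0.06, -0.06], 'effort': [0.0, -65.78, 1.34, -40.47, -0.06, 0.04, 0.0], 'ee_pos': [259.94, -595.31, 221.76], 'eef_rot': [[-0.0, 0.4, -0.92], [0.0, -0.92, -0.4], [-1.0, -0.0, 0.0]], 'ft_force': [-0.28, -0.05, -0.01], 'moment': [-0.02, 0.04, 0.02], 'finger_gap': 87.02}
```

View pics/scene0.png

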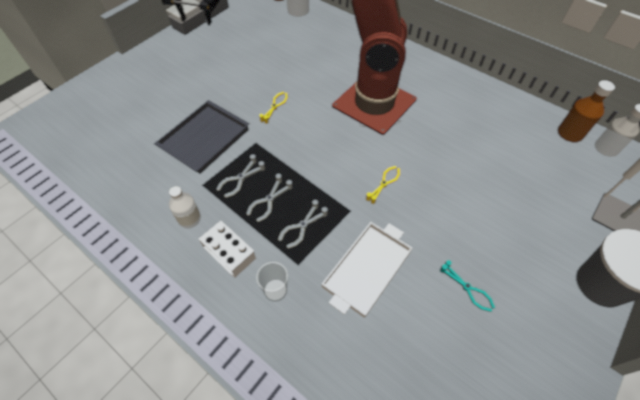

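View pics/top0.png

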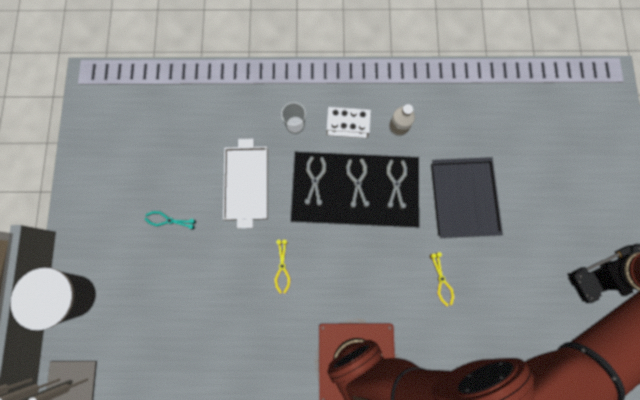

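```bash
cat > h.py <<'E'
import numpy as np,cv2
def world(s,u,v,z):
    K,R,t=s["camera_matrix"],s["R"],s["t"]
    d=np.stack([(np.asarray(u,float)-K[0,2])/K[0,0],(np.asarray(v,float)-K[1,2])/K[1,1],np.ones_like(np.asarray(u,float))],-1)@R
    c=-R.T@t
    return c+d*((z-c[2])/d[...,2])[...,None]
def rect(s,x0,x1,y0,y1,z,ppm):
    # ortho view at plane z: rows: x down from x1; cols: y from y1 to left
    K,R,t=s["camera_matrix"],s["R"],s["t"]
    W=int((y1-y0)*ppm);H=int((x1-x0)*ppm)
    jj,ii=np.meshgrid(np.arange(W),np.arange(H))
    X=np.stack([x1-ii/ppm,y1-jj/ppm,np.full(ii.shape,float(z))],-1)
    c=X@R.T+t; 
    u=c[...,0]/c[...,2]*K[0,0]+K[0,2]; v=c[...,1]/c[...,2]*K[1,1]+K[1,2]
    return cv2.remap(s["image"],u.astype(np.float32),v.astype(np.float32),cv2.INTER_CUBIC)
def grid(im,x0,x1,y0,y1,ppm,step=50):
    im=im.copy()
    for x in range(int(np.ceil(x0/step))*step,int(x1),step):
        cv2.line(im,(0,int((x1-x)*ppm)),(im.shape[1],int((x1-x)*ppm)),(0,255,0),1); cv2.putText(im,str(x),(0,int((x1-x)*ppm)),0,.4,(0,255,255),1)
    for y in range(int(np.ceil(y0/step))*step,int(y1),step):
        cv2.line(im,(int((y1-y)*ppm),0),(int((y1-y)*ppm),im.shape[0]),(0,255,0),1); cv2.putText(im,str(y),(int((y1-y)*ppm),10),0,.4,(0,255,255),1)
    return im
E
python3 - <<'E'
import numpy as np,cv2
from h import *
for n in("top","scene"):
    s=dict(np.load(n+"0.npz"))
    a=(450,800,-530,430); im=grid(rect(s,*a,0,.83),*a,.83); cv2.imwrite(f"pics/o_{n}.png",im)
    a=(500,720,-240,160); im=rect(s,*a,34,2); cv2.imwrite(f"pics/m_{n}.png",grid(im,*a,2,20))
E
```

```text
(no output)
```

View pics/o_top.png

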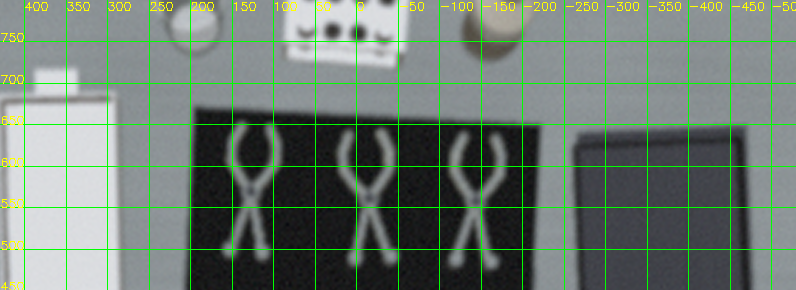

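View pics/m_top.png

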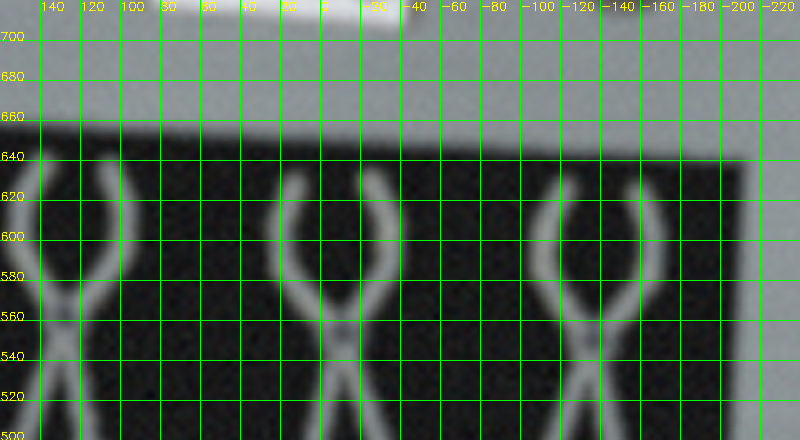

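View pics/m_scene.png

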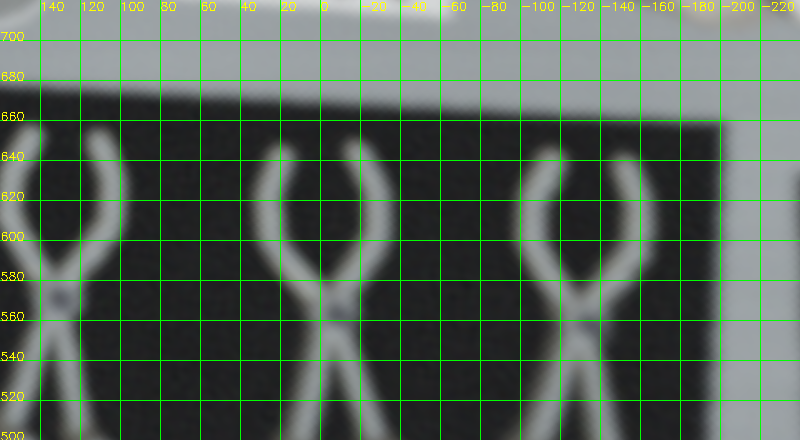

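Run:
```python
import numpy as np,cv2
from h import *
o=[]
for n in("top","scene"):
    s=dict(np.load(n+"0.npz"))
    a=(455,525,-190,190); o.append(grid(rect(s,*a,32,2.1),*a,2.1,10))
    b=(525,600,-190,190); o.append(grid(rect(s,*b,12,2.1),*b,2.1,10))
cv2.imwrite("pics/posts.png",cv2.vconcat(o))
s=dict(np.load("top0.npz"));a=(380,740,-520,430)
cv2.imwrite("pics/trays.png",grid(rect(s,*a,26,.84),*a,.84,20))
# depth check
K=s["camera_matrix"];z=s["z_map"]
v,u=np.mgrid[0:400,0:640]
P=np.stack([(u-K[0,2])/K[0,0]*z,(v-K[1,2])/K[1,1]*z,z],-1); W=(P-s["t"])@s["R"]
np.save("W.npy",W)
for (x0,x1,y0,y1) in[(460,520,-190,190),(530,600,-190,190),(450,640,-450,-260)]:
    m=(W[...,0]>x0)&(W[...,0]<x1)&(W[...,1]>y0)&(W[...,1]<y1)
    print(np.percentile(W[m][:,2],[1,10,50,90,99]))
```

```text
[-4.14649097 -0.68555189  3.09637082 14.00662671 34.76502227]
[-3.84072085 -0.7674252   3.23565657 12.8511256  20.78746235]
[-3.16980603 -0.16914758  3.77605055 19.87420391 28.77879325]
```

View pics/posts.png

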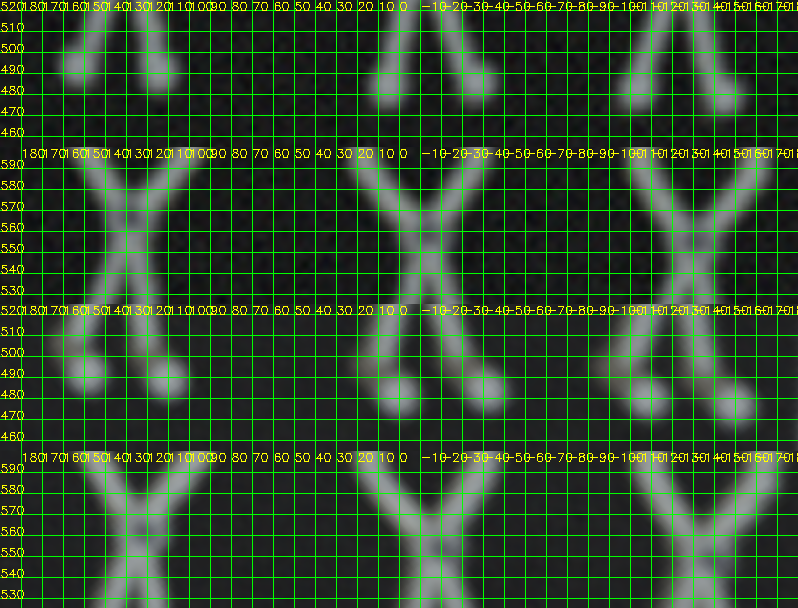

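View pics/trays.png

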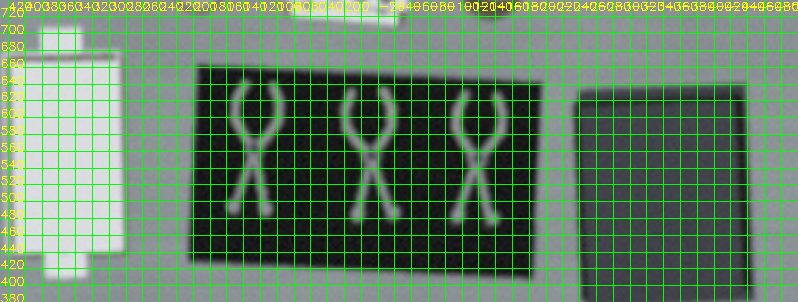

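Run:
```python
import numpy as np,cv2
from h import *
s=dict(np.load("top0.npz"))
a=(360,720,-520,460)
def f(m,name):
    n,l,st,c=cv2.connectedComponentsWithStats(m)
    for i in range(1,n):
        if st[i,4]>8000:
            pts=np.argwhere(l==i)[:,::-1].astype(np.float32)
            (cx,cy),(w,h),ang=cv2.minAreaRect(pts); print(name,"x",a[1]-cy,"y",a[3]-cx,w,h,ang)
for z in (5,26):
    im=rect(s,*a,z,1); hsv=cv2.cvtColor(im,cv2.COLOR_BGR2HSV)
    w=((hsv[...,2]>185)).astype(np.uint8); w=cv2.morphologyEx(w,cv2.MORPH_OPEN,np.ones((70,70),np.uint8)); f(w,f"white{z}")
    d=((hsv[...,2]<95)).astype(np.uint8); d=cv2.morphologyEx(d,cv2.MORPH_OPEN,np.ones((25,25),np.uint8)); f(d,f"dark{z}")
    cv2.imwrite(f"pics/w{z}.png",cv2.resize(grid(im,*a,1,20),None,fx=.8,fy=.8))
```

```text
white5 x 557.5000152587891 y 353.5 228.99996948242188 130.99996948242188 90.0
dark5 x 540.5272064208984 y -6.401947021484375 418.201171875 238.36456298828125 2.8878438472747803
dark5 x 512.0276641845703 y -366.427490234375 259.35546875 207.9492950439453 87.66268920898438
white26 x 552.0000152587891 y 349.50001525878906 128.99996948242188 225.99996948242188 0.0
dark26 x 535.818603515625 y -4.49859619140625 411.3084411621094 234.75852966308594 2.873438835144043
dark26 x 507.4779357910156 y -358.9649658203125 255.38087463378906 204.8465118408203 87.63862609863281
```

View pics/w26.png

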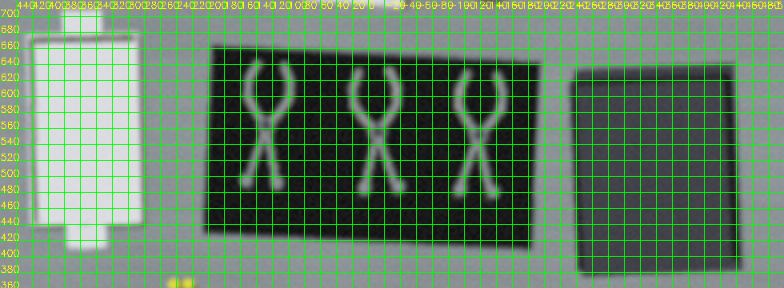

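Emit:
step_arm:
  motion:
    - {"x": 16.8,"y": 35.2,"wz": -2.1}
    - {"x": 16.8,"y": 35.2,"wz": -2.1}
    - {"x": 16.8,"y": 35.2,"wz": -2.1}
    - {"x": 16.8,"y": 35.2,"wz": -2.1}
    - {"x": 16.8,"y": 35.2,"wz": -2.1}
    - {"x": 16.8,"y": 35.2,"wz": -2.1}
    - {"x": 16.8,"y": 35.2,"wz": -2.1}
    - {"x": 16.8,"y": 35.2,"wz": -2.1}
  force: 15

```text
invalid input at $.motion[0]: expected keys x, y, z, wx, wy, wz, gripper
```

Emit:
step_arm:
  motion:
    - {"x": 16.8,"y": 35.2,"z": 0,"wx": 0,"wy": 0,"wz": -2.1,"gripper": 0}
    - {"x": 16.8,"y": 35.2,"z": 0,"wx": 0,"wy": 0,"wz": -2.1,"gripper": 0}
    - {"x": 16.8,"y": 35.2,"z": 0,"wx": 0,"wy": 0,"wz": -2.1,"gripper": 0}
    - {"x": 16.8,"y": 35.2,"z": 0,"wx": 0,"wy": 0,"wz": -2.1,"gripper": 0}
    - {"x": 16.8,"y": 35.2,"z": 0,"wx": 0,"wy": 0,"wz": -2.1,"gripper": 0}
    - {"x": 16.8,"y": 35.2,"z": 0,"wx": 0,"wy": 0,"wz": -2.1,"gripper": 0}
    - {"x": 16.8,"y": 35.2,"z": 0,"wx": 0,"wy": 0,"wz": -2.1,"gripper": 0}
    - {"x": 16.8,"y": 35.2,"z": 0,"wx": 0,"wy": 0,"wz": -2.1,"gripper": 0}
  force: 15

```text
time: 0.77
ee_pos: [388.1, -308.1, 216.3]
eef_rot: [[-0.008, 0.09, -0.996], [0.005, -0.996, -0.09], [-1.0, -0.005, 0.008]]
ft_force: [2.1, 0.6, 0.3]
finger_gap: 86.9
```

Emit:
step_arm:
  motion:
    - {"x": 17,"y": 33,"z": -15,"wx": 0,"wy": 0,"wz": -1.6,"gripper": 0}
    - {"x": 17,"y": 33,"z": -15,"wx": 0,"wy": 0,"wz": -1.6,"gripper": 0}
    - {"x": 17,"y": 33,"z": -15,"wx": 0,"wy": 0,"wz": -1.6,"gripper": 0}
    - {"x": 17,"y": 33,"z": -15,"wx": 0,"wy": 0,"wz": -1.6,"gripper": 0}
    - {"x": 17,"y": 33,"z": -15,"wx": 0,"wy": 0,"wz": -1.6,"gripper": 0}
    - {"x": 5,"y": 6,"z": -30,"wx": 0,"wy": 0,"wz": 0,"gripper": 0}
    - {"x": 0,"y": 0,"z": -20,"wx": 0,"wy": 0,"wz": 0,"gripper": 0}

```text
time: 1.35
ee_pos: [485.4, -119.4, 92.1]
eef_rot: [[0.003, -0.049, -0.999], [0.003, -0.999, 0.049], [-1.0, -0.003, -0.003]]
ft_force: [-0.4, -0.3, 0.5]
finger_gap: 87.0
```

Emit:
step_arm:
  motion:
    - {"x": -4,"y": -12,"z": -15,"wx": 0,"wy": 0,"wz": -0.6,"gripper": 0}
    - {"x": -3,"y": -6,"z": -15,"wx": 0,"wy": 0,"wz": 0,"gripper": 0}
    - {"x": 0,"y": 0,"z": 0,"wx": 0,"wy": 0,"wz": 0,"gripper": 0}

```text
time: 1.6
ee_pos: [475.9, -133.2, 55.9]
eef_rot: [[-0.004, -0.053, -0.999], [0.006, -0.999, 0.053], [-1.0, -0.006, 0.004]]
ft_force: [-0.1, -0.6, 0.4]
finger_gap: 87.3
```

Run:
```python
from plant import r
import cv2,numpy as np
from h import *
s=r.snapshot("scene");a=(430,560,-230,-30); A=grid(rect(s,*a,34,2.5),*a,2.5,10)
s=r.snapshot("top"); B=grid(rect(s,*a,34,2.5),*a,2.5,10)
cv2.imwrite("pics/g1.png",cv2.vconcat([A,B][:1]))
cv2.imwrite("pics/g1.png",cv2.resize(cv2.vconcat([A,B]),None,fx=.9,fy=.9)); print(r.sense()["ee_pos"])
```

```text
[ 477.96217637 -133.03176348   58.70051448]
```

View pics/g1.png

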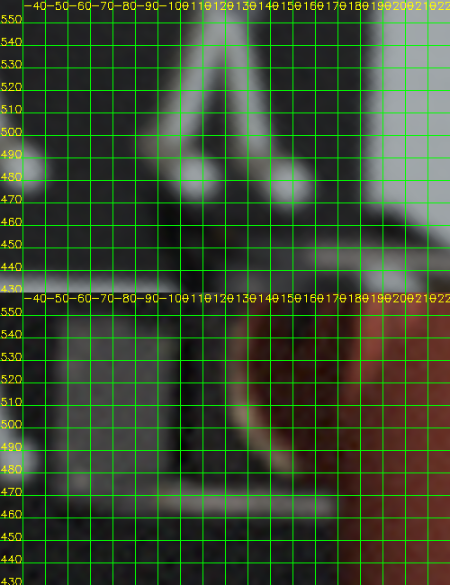

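Emit:
step_arm:
  motion:
    - {"x": 0,"y": -2,"z": -16,"wx": 0,"wy": 0,"wz": -0.4,"gripper": 0}
    - {"x": 0,"y": -2,"z": -16,"wx": 0,"wy": 0,"wz": 0,"gripper": 0}
    - {"x": 0,"y": 0,"z": -10,"wx": 0,"wy": 0,"wz": 0,"gripper": 0}
    - {"x": 0,"y": 0,"z": 0,"wx": 0,"wy": 0,"wz": 0,"gripper": 0}

```text
time: 2.03
ee_pos: [482.5, -137.3, 20.9]
eef_rot: [[0.008, -0.06, -0.998], [0.003, -0.998, 0.06], [-1.0, -0.004, -0.008]]
ft_force: [-0.3, 0.4, -1.3]
finger_gap: 87.0
```

Emit:
step_arm:
  motion:
    - {"x": -4,"y": 0,"z": -7,"wx": 0,"wy": -0.4,"wz": 0,"gripper": 0}
    - {"x": -2,"y": 0,"z": -6,"wx": 0,"wy": 0,"wz": 0,"gripper": 0}
    - {"x": 0,"y": 0,"z": 0,"wx": 0,"wy": 0,"wz": 0,"gripper": 0}

```text
time: 2.28
ee_pos: [478.7, -137.0, 10.3]
eef_rot: [[0.019, -0.06, -0.998], [0.003, -0.998, 0.06], [-1.0, -0.004, -0.019]]
ft_force: [-0.3, -0.1, 0.6]
finger_gap: 87.1
```

Emit:
step_arm:
  motion:
    - {"x": 0,"y": 0,"z": -2,"wx": 0,"wy": 1,"wz": 0,"gripper": 1}
    - {"x": 0,"y": 0,"z": 0,"wx": 0,"wy": 0,"wz": 0,"gripper": 1}
    - {"x": 0,"y": 0,"z": 0,"wx": 0,"wy": 0,"wz": 0,"gripper": 1}
    - {"x": 0,"y": 0,"z": 0,"wx": 0,"wy": 0,"wz": 0,"gripper": 1}
    - {"x": 0,"y": 0,"z": 0,"wx": 0,"wy": 0,"wz": 0,"gripper": 1}
    - {"x": 0,"y": 0,"z": 0,"wx": 0,"wy": 0,"wz": 0,"gripper": 1}
  force: 20

```text
time: 2.78
ee_pos: [481.2, -137.0, 11.1]
eef_rot: [[0.003, -0.06, -0.998], [0.002, -0.998, 0.06], [-1.0, -0.002, -0.003]]
ft_force: [-1.5, 0.8, -0.3]
finger_gap: 54.8
```

Emit:
step_arm:
  motion:
    - {"x": -1,"y": 0,"z": -1,"wx": 0,"wy": 0,"wz": 0,"gripper": 1}
    - {"x": 0,"y": 0,"z": 0,"wx": 0,"wy": 0,"wz": 0,"gripper": 1}
    - {"x": 0,"y": 0,"z": 0,"wx": 0,"wy": 0,"wz": 0,"gripper": 1}
    - {"x": 0,"y": 0,"z": 0,"wx": 0,"wy": 0,"wz": 0,"gripper": 1}

```text
time: 3.12
ee_pos: [480.4, -137.2, 10.6]
eef_rot: [[0.004, -0.06, -0.998], [0.001, -0.998, 0.06], [-1.0, -0.002, -0.004]]
ft_force: [-0.1, -0.1, 1.8]
finger_gap: 32.8
```

Emit:
step_arm:
  motion:
    - {"x": 0,"y": 0,"z": 0,"wx": 0,"wy": 0,"wz": 0,"gripper": 1}
    - {"x": 0,"y": 0,"z": 0,"wx": 0,"wy": 0,"wz": 0,"gripper": 1}
    - {"x": 0,"y": 0,"z": 10,"wx": 0,"wy": 0,"wz": 0,"gripper": 1}
    - {"x": 0,"y": 0,"z": 20,"wx": 0,"wy": 0,"wz": 0,"gripper": 1}
    - {"x": 0,"y": 0,"z": 25,"wx": 0,"wy": 0,"wz": 0,"gripper": 1}
    - {"x": 0,"y": 0,"z": 20,"wx": 0,"wy": 0,"wz": 0,"gripper": 1}
    - {"x": 0,"y": 0,"z": 0,"wx": 0,"wy": 0,"wz": 0,"gripper": 1}
  force: 55

```text
time: 3.7
ee_pos: [477.2, -136.1, 88.2]
eef_rot: [[-0.003, -0.059, -0.998], [0.004, -0.998, 0.059], [-1.0, -0.004, 0.003]]
ft_force: [1.0, -0.3, -2.0]
finger_gap: 31.7
```

Run:
```python
from plant import r
import cv2,numpy as np
s=r.snapshot("scene");A=cv2.resize(s["image"][120:320,140:460],None,fx=2.4,fy=2.4,interpolation=2)
cv2.imwrite("pics/l1.png",A); q=r.sense(); print(q["ee_pos"],q["moment"],q["finger_gap"])
```

```text
[ 476.59631687 -136.03557434   86.6566843 ] [-0.01417181  0.12329007 -0.02716701] 31.472620465624566
```

View pics/l1.png

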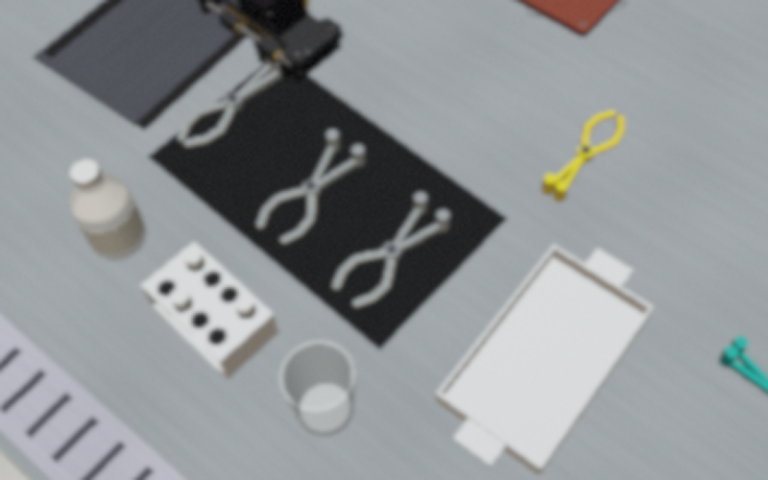

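Emit:
step_arm:
  motion:
    - {"x": -4,"y": -20,"z": 0,"wx": 0,"wy": 0,"wz": 0.7,"gripper": 1}
    - {"x": -5,"y": -35,"z": 0,"wx": 0,"wy": 0,"wz": 0.7,"gripper": 1}
    - {"x": -5,"y": -38,"z": 0,"wx": 0,"wy": 0,"wz": 0.7,"gripper": 1}
    - {"x": -5,"y": -38,"z": 0,"wx": 0,"wy": 0,"wz": 0.7,"gripper": 1}
    - {"x": -5,"y": -38,"z": 0,"wx": 0,"wy": 0,"wz": 0.7,"gripper": 1}
    - {"x": -5,"y": -38,"z": 0,"wx": 0,"wy": 0,"wz": 0.7,"gripper": 1}
    - {"x": -5,"y": -30,"z": 0,"wx": 0,"wy": 0,"wz": 0.7,"gripper": 1}
    - {"x": -3,"y": -15,"z": 0,"wx": 0,"wy": 0,"wz": 0,"gripper": 1}

```text
time: 4.42
ee_pos: [433.3, -390.5, 80.3]
eef_rot: [[-0.011, 0.044, -0.999], [0.008, -0.999, -0.044], [-1.0, -0.009, 0.011]]
ft_force: [0.0, -0.7, -1.0]
finger_gap: 31.9
```

Emit:
step_arm:
  motion:
    - {"x": 0,"y": -8,"z": -10,"wx": 0.4,"wy": -0.5,"wz": 0,"gripper": 1}
    - {"x": 1,"y": -5,"z": -18,"wx": 0,"wy": 0,"wz": 0,"gripper": 1}
    - {"x": 0,"y": 0,"z": -18,"wx": 0,"wy": 0,"wz": 0,"gripper": 1}
    - {"x": 0,"y": 0,"z": -10,"wx": 0,"wy": 0,"wz": 0,"gripper": 1}
    - {"x": 0,"y": 0,"z": -3,"wx": 0,"wy": 0,"wz": 0,"gripper": 1}

```text
time: 4.83
ee_pos: [427.9, -410.1, 14.1]
eef_rot: [[-0.008, 0.034, -0.999], [0.017, -0.999, -0.034], [-1.0, -0.017, 0.007]]
ft_force: [-0.5, 0.2, -2.0]
finger_gap: 31.5
```

Emit:
step_arm:
  motion:
    - {"x": 4,"y": 4,"z": 0,"wx": -0.9,"wy": -0.4,"wz": 0,"gripper": 1}
    - {"x": 0,"y": 0,"z": -2,"wx": 0,"wy": 0,"wz": 0,"gripper": 1}
    - {"x": 0,"y": 0,"z": 0,"wx": 0,"wy": 0,"wz": 0,"gripper": 1}

```text
time: 5.08
ee_pos: [432.8, -404.1, 12.5]
eef_rot: [[-0.001, 0.035, -0.999], [0.001, -0.999, -0.035], [-1.0, -0.001, 0.001]]
ft_force: [-0.2, -0.2, -0.8]
finger_gap: 31.6
```

Emit:
step_arm:
  motion:
    - {"x": 0,"y": 0,"z": -2,"wx": 0,"wy": 0,"wz": 0,"gripper": 1}
    - {"x": 0,"y": 0,"z": 0,"wx": 0,"wy": 0,"wz": 0,"gripper": 1}
    - {"x": 0,"y": 0,"z": 0,"wx": 0,"wy": 0,"wz": 0,"gripper": 0.4}
    - {"x": 0,"y": 0,"z": 0,"wx": 0,"wy": 0,"wz": 0,"gripper": 0.4}
    - {"x": 0,"y": 0,"z": 0,"wx": 0,"wy": 0,"wz": 0,"gripper": 0.4}
  force: 20

```text
time: 5.5
ee_pos: [436.2, -403.0, 13.8]
eef_rot: [[0.004, 0.039, -0.999], [-0.003, -0.999, -0.039], [-1.0, 0.003, -0.004]]
ft_force: [-0.5, -0.0, -0.5]
finger_gap: 45.7
```

Emit:
step_arm:
  motion:
    - {"x": 0,"y": 0,"z": 0,"wx": 0,"wy": 0,"wz": 0,"gripper": 0.4}
    - {"x": 0,"y": 0,"z": 10,"wx": 0,"wy": 0,"wz": 0,"gripper": 0.4}
    - {"x": 0,"y": 0,"z": 20,"wx": 0,"wy": 0,"wz": 0,"gripper": 0.4}
    - {"x": 0,"y": 0,"z": 25,"wx": 0,"wy": 0,"wz": 0,"gripper": 0.4}
    - {"x": 2,"y": 20,"z": 20,"wx": 0,"wy": 0,"wz": 0,"gripper": 0}
    - {"x": 5,"y": 35,"z": 0,"wx": 0,"wy": 0,"wz": 0.2,"gripper": 0}
    - {"x": 5,"y": 38,"z": 0,"wx": 0,"wy": 0,"wz": 0.2,"gripper": 0}
    - {"x": 5,"y": 38,"z": 0,"wx": 0,"wy": 0,"wz": 0.3,"gripper": 0}

```text
time: 6.17
ee_pos: [450.5, -277.8, 96.3]
eef_rot: [[0.006, 0.037, -0.999], [-0.007, -0.999, -0.037], [-1.0, 0.008, -0.006]]
ft_force: [1.0, 0.7, 0.5]
finger_gap: 71.2
```

Emit:
step_arm:
  motion:
    - {"x": 5,"y": 38,"z": 0,"wx": 0,"wy": 0,"wz": 0.4,"gripper": 0}
    - {"x": 5,"y": 38,"z": 0,"wx": 0,"wy": 0,"wz": 0.4,"gripper": 0}
    - {"x": 5,"y": 38,"z": 0,"wx": 0,"wy": 0,"wz": 0.4,"gripper": 0}
    - {"x": 5,"y": 38,"z": 0,"wx": 0,"wy": 0,"wz": 0.4,"gripper": 0}
    - {"x": 5,"y": 38,"z": 0,"wx": 0,"wy": 0,"wz": 0.4,"gripper": 0}
    - {"x": 2,"y": 20,"z": 0,"wx": 0,"wy": 0,"wz": 0,"gripper": 0}
    - {"x": 0,"y": 5,"z": 0,"wx": 0,"wy": 0,"wz": 0,"gripper": 0}

```text
time: 6.75
ee_pos: [479.2, -46.9, 104.2]
eef_rot: [[0.016, 0.079, -0.997], [-0.01, -0.997, -0.079], [-1.0, 0.012, -0.015]]
ft_force: [0.1, -0.1, -0.4]
finger_gap: 87.0
```

Run:
```python
from plant import r
import cv2,numpy as np
from h import *
s=r.snapshot("top");np.savez("top1.npz",**s)
a=(380,640,-480,-240); B=grid(rect(s,*a,15,2),*a,2,20)
cv2.imwrite("pics/t1.png",B); q=r.sense(); print(q["ee_pos"],q["eef_rot"].round(3) if hasattr(q["eef_rot"],"round") else q["eef_rot"])
```

```text
[479.27134277 -47.04951967 104.2260399 ] [[ 0.016  0.079 -0.997]
 [-0.01  -0.997 -0.079]
 [-1.     0.011 -0.015]]
```

View pics/t1.png

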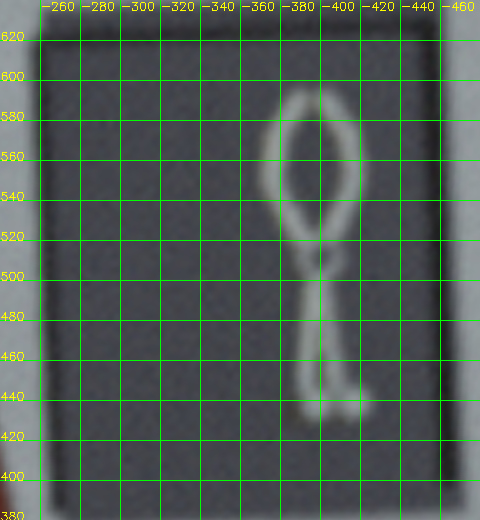

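Emit:
step_arm:
  motion:
    - {"x": 2,"y": 14,"z": -12,"wx": 0.6,"wy": 0.9,"wz": 0,"gripper": 0}
    - {"x": 1,"y": 10,"z": -18,"wx": 0,"wy": 0,"wz": 0,"gripper": 0}
    - {"x": 0,"y": 2,"z": -15,"wx": 0,"wy": 0,"wz": 0,"gripper": 0}
    - {"x": 0,"y": 0,"z": 0,"wx": 0,"wy": 0,"wz": 0,"gripper": 0}

```text
time: 7.13
ee_pos: [484.0, -25.1, 60.9]
eef_rot: [[0.004, 0.075, -0.997], [-0.003, -0.997, -0.075], [-1.0, 0.003, -0.004]]
ft_force: [-1.1, 0.1, 0.8]
finger_gap: 87.0
```

Emit:
step_arm:
  motion:
    - {"x": -1,"y": 4,"z": -14,"wx": 0,"wy": 0,"wz": 0,"gripper": 0}
    - {"x": -1,"y": 2,"z": -16,"wx": 0,"wy": 0.3,"wz": 0,"gripper": 0}
    - {"x": -1,"y": 0,"z": -14,"wx": 0,"wy": 0.3,"wz": 0,"gripper": 0}
    - {"x": -1,"y": 0,"z": -4,"wx": 0,"wy": 0,"wz": 0,"gripper": 0}
    - {"x": 0,"y": 0,"z": 0,"wx": 0,"wy": 0,"wz": 0,"gripper": 0}

```text
time: 7.55
ee_pos: [481.2, -26.7, 13.9]
eef_rot: [[-0.005, 0.067, -0.998], [-0.006, -0.998, -0.067], [-1.0, 0.005, 0.006]]
ft_force: [0.3, -0.3, 1.2]
finger_gap: 87.2
```

Emit:
step_arm:
  motion:
    - {"x": 1,"y": 5,"z": -3,"wx": 0.3,"wy": 0,"wz": 0,"gripper": 0}
    - {"x": 1,"y": 2,"z": 0,"wx": 0,"wy": 0,"wz": 0,"gripper": 0}
    - {"x": 0,"y": 0,"z": 0,"wx": 0,"wy": 0,"wz": 0,"gripper": 1}
    - {"x": 0,"y": 0,"z": 0,"wx": 0,"wy": 0,"wz": 0,"gripper": 1}
    - {"x": 0,"y": 0,"z": 0,"wx": 0,"wy": 0,"wz": 0,"gripper": 1}
    - {"x": 0,"y": 0,"z": 0,"wx": 0,"wy": 0,"wz": 0,"gripper": 1}
    - {"x": 0,"y": 0,"z": 0,"wx": 0,"wy": 0,"wz": 0,"gripper": 1}
    - {"x": 0,"y": 0,"z": 0,"wx": 0,"wy": 0,"wz": 0,"gripper": 1}
  force: 20

```text
time: 8.22
ee_pos: [485.7, -20.5, 14.0]
eef_rot: [[-0.001, 0.065, -0.998], [-0.001, -0.998, -0.065], [-1.0, 0.001, 0.001]]
ft_force: [-0.7, 0.9, -0.8]
finger_gap: 57.2
```

Emit:
step_arm:
  motion:
    - {"x": 0,"y": 0,"z": 0,"wx": 0,"wy": 0,"wz": 0,"gripper": 1}
    - {"x": 0,"y": 0,"z": 0,"wx": 0,"wy": 0,"wz": 0,"gripper": 1}
    - {"x": 0,"y": 0,"z": 0,"wx": 0,"wy": 0,"wz": 0,"gripper": 1}

```text
time: 8.47
ee_pos: [485.6, -20.6, 14.0]
eef_rot: [[-0.001, 0.065, -0.998], [-0.001, -0.998, -0.065], [-1.0, 0.001, 0.001]]
ft_force: [0.7, -0.4, -1.0]
finger_gap: 56.8
```

Emit:
step_arm:
  motion:
    - {"x": -2,"y": 0,"z": -2,"wx": 0,"wy": 0,"wz": 0,"gripper": 1}
    - {"x": 0,"y": 0,"z": 0,"wx": 0,"wy": 0,"wz": 0,"gripper": 1}
    - {"x": 0,"y": 0,"z": 0,"wx": 0,"wy": 0,"wz": 0,"gripper": 1}
    - {"x": 0,"y": 0,"z": 0,"wx": 0,"wy": 0,"wz": 0,"gripper": 1}
    - {"x": 0,"y": 0,"z": 0,"wx": 0,"wy": 0,"wz": 0,"gripper": 1}
  force: 58

```text
time: 8.88
ee_pos: [485.9, -20.7, 14.1]
eef_rot: [[0.004, 0.065, -0.998], [-0.002, -0.998, -0.065], [-1.0, 0.002, -0.004]]
ft_force: [0.6, 0.9, -2.2]
finger_gap: 56.4
```

Emit:
step_arm:
  motion:
    - {"x": 0,"y": 0,"z": 10,"wx": 0,"wy": 0,"wz": 0,"gripper": 1}
    - {"x": 0,"y": 0,"z": 20,"wx": 0,"wy": 0,"wz": 0,"gripper": 1}
    - {"x": 0,"y": 0,"z": 25,"wx": 0,"wy": 0,"wz": 0,"gripper": 1}
    - {"x": 0,"y": 0,"z": 25,"wx": 0,"wy": 0,"wz": 0,"gripper": 1}
    - {"x": 0,"y": 0,"z": 15,"wx": 0,"wy": 0,"wz": 0,"gripper": 1}
    - {"x": 0,"y": 0,"z": 0,"wx": 0,"wy": 0,"wz": 0,"gripper": 1}

```text
time: 9.38
ee_pos: [481.6, -20.0, 112.9]
eef_rot: [[-0.004, 0.066, -0.998], [0.0, -0.998, -0.066], [-1.0, -0.001, 0.004]]
ft_force: [1.4, -0.1, -1.7]
finger_gap: 56.0
```

Run:
```python
from plant import r
import cv2,numpy as np
s=r.snapshot("scene");A=cv2.resize(s["image"][120:320,140:460],None,fx=2.4,fy=2.4,interpolation=2)
cv2.imwrite("pics/l2.png",A); q=r.sense(); print(q["ee_pos"],q["moment"],q["finger_gap"])
```

```text
[481.2496972  -20.03594444 111.66412957] [0.02729691 0.08856169 0.01957567] 56.51906985962942
```

View pics/l2.png

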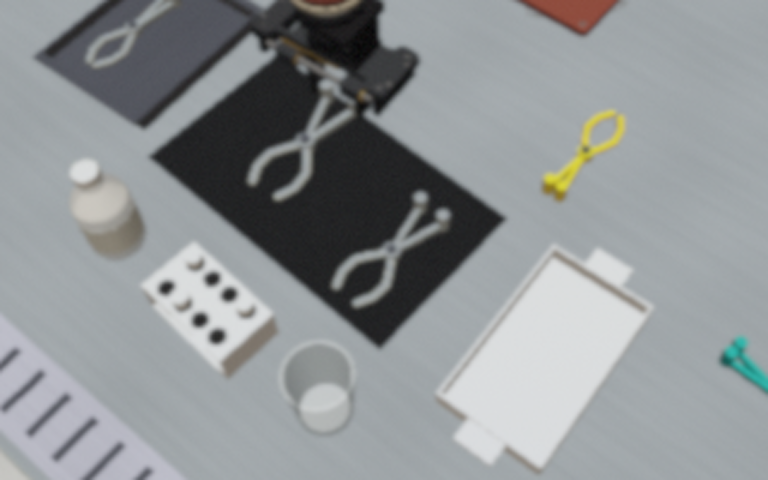

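Emit:
step_arm:
  motion:
    - {"x": 0,"y": 20,"z": 0,"wx": 0,"wy": 0,"wz": -0.3,"gripper": 1}
    - {"x": 0,"y": 36,"z": 0,"wx": 0,"wy": 0,"wz": -0.3,"gripper": 1}
    - {"x": 0,"y": 38,"z": 0,"wx": 0,"wy": 0,"wz": -0.3,"gripper": 1}
    - {"x": 0,"y": 38,"z": 0,"wx": 0,"wy": 0,"wz": -0.3,"gripper": 1}
    - {"x": 0,"y": 38,"z": 0,"wx": 0,"wy": 0,"wz": -0.3,"gripper": 1}
    - {"x": 0,"y": 38,"z": 0,"wx": 0,"wy": 0,"wz": -0.3,"gripper": 1}
    - {"x": 0,"y": 38,"z": 0,"wx": 0,"wy": 0,"wz": -0.3,"gripper": 1}
    - {"x": 0,"y": 38,"z": 0,"wx": 0,"wy": 0,"wz": -0.3,"gripper": 1}

```text
time: 10.1
ee_pos: [475.2, 262.2, 102.9]
eef_rot: [[-0.015, 0.002, -1.0], [-0.006, -1.0, -0.002], [-1.0, 0.006, 0.015]]
ft_force: [1.4, -0.5, -0.7]
finger_gap: 56.2
```

Emit:
step_arm:
  motion:
    - {"x": 0,"y": 36,"z": 0,"wx": 0,"wy": 0,"wz": -0.3,"gripper": 1}
    - {"x": 0,"y": 28,"z": 0,"wx": 0,"wy": 0,"wz": -0.3,"gripper": 1}
    - {"x": 0,"y": 15,"z": 0,"wx": 0,"wy": 0,"wz": 0,"gripper": 1}
    - {"x": 0,"y": 0,"z": 0,"wx": 0,"wy": 0,"wz": 0,"gripper": 1}

```text
time: 10.43
ee_pos: [468.2, 353.8, 96.8]
eef_rot: [[-0.024, 0.001, -1.0], [-0.003, -1.0, -0.001], [-1.0, 0.003, 0.024]]
ft_force: [-0.1, 0.9, -2.0]
finger_gap: 56.1
```

Emit:
step_arm:
  motion:
    - {"x": 5,"y": -2,"z": -10,"wx": 0,"wy": -0.7,"wz": 0.3,"gripper": 1}
    - {"x": 6,"y": -1,"z": -18,"wx": 0,"wy": -0.7,"wz": 0.3,"gripper": 1}
    - {"x": 2,"y": 0,"z": -18,"wx": 0,"wy": -0.2,"wz": 0,"gripper": 1}
    - {"x": 1,"y": 0,"z": -10,"wx": 0,"wy": 0,"wz": 0,"gripper": 1}
    - {"x": 0,"y": 0,"z": 0,"wx": 0,"wy": 0,"wz": 0,"gripper": 1}

```text
time: 10.85
ee_pos: [478.9, 349.2, 32.8]
eef_rot: [[-0.002, 0.016, -1.0], [-0.006, -1.0, -0.016], [-1.0, 0.006, 0.003]]
ft_force: [-0.2, -0.1, -1.9]
finger_gap: 56.2
```

Run:
```python
from plant import r
import cv2,numpy as np
s=r.snapshot("scene");A=cv2.resize(s["image"][150:350,240:560],None,fx=2.4,fy=2.4,interpolation=2)
cv2.imwrite("pics/l3.png",A); q=r.sense(); print(q["ee_pos"],q["moment"],q["eef_rot"].tolist())
```

```text
[478.93931372 349.2711263   33.52700763] [-0.04159889  0.16798884 -0.0583609 ] [[-0.002353315806945377, 0.016211288769774682, -0.9998658190082984], [-0.006152112175886682, -0.999849900362933, -0.016196550867641813], [-0.9999783064749395, 0.006113171080199035, 0.002452696242124169]]
```

View pics/l3.png

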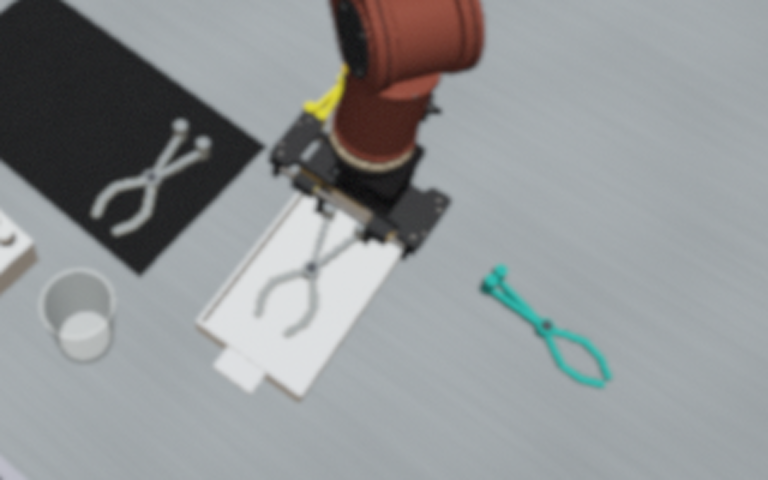

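Emit:
step_arm:
  motion:
    - {"x": 0,"y": 0,"z": -8,"wx": 0.3,"wy": 0,"wz": 0,"gripper": 1}
    - {"x": 0,"y": 0,"z": -7,"wx": 0,"wy": 0,"wz": 0,"gripper": 1}
    - {"x": 0,"y": 0,"z": -2,"wx": 0,"wy": 0,"wz": 0,"gripper": 1}
    - {"x": 0,"y": 0,"z": -1,"wx": 0,"wy": 0,"wz": 0,"gripper": 1}
    - {"x": 0,"y": 0,"z": 0,"wx": 0,"wy": 0,"wz": 0,"gripper": 1}

```text
time: 11.32
ee_pos: [480.0, 348.9, 15.7]
eef_rot: [[-0.001, 0.015, -1.0], [0.001, -1.0, -0.015], [-1.0, -0.001, 0.001]]
ft_force: [-0.2, -0.1, -2.0]
finger_gap: 56.6
```

Emit:
step_arm:
  motion:
    - {"x": 0,"y": 0,"z": -2,"wx": 0,"wy": 0,"wz": 0,"gripper": 1}
    - {"x": 0,"y": 0,"z": -1,"wx": 0,"wy": 0,"wz": 0,"gripper": 1}
    - {"x": 0,"y": 0,"z": 0,"wx": 0,"wy": 0,"wz": 0,"gripper": 1}

```text
time: 11.57
ee_pos: [480.7, 349.6, 15.6]
eef_rot: [[0.001, 0.014, -1.0], [0.001, -1.0, -0.014], [-1.0, -0.001, -0.001]]
ft_force: [-0.5, 0.4, -1.6]
finger_gap: 55.7
```

Emit:
step_arm:
  motion:
    - {"x": 0,"y": 0,"z": 0,"wx": 0,"wy": 0,"wz": 0,"gripper": 0.17}
    - {"x": 0,"y": 0,"z": 0,"wx": 0,"wy": 0,"wz": 0,"gripper": 0.17}
    - {"x": 0,"y": 0,"z": 0,"wx": 0,"wy": 0,"wz": 0,"gripper": 0.17}
    - {"x": 0,"y": 0,"z": 8,"wx": 0,"wy": 0,"wz": 0,"gripper": 0.17}
    - {"x": 0,"y": 0,"z": 20,"wx": 0,"wy": 0,"wz": 0,"gripper": 0.17}
    - {"x": 0,"y": 0,"z": 30,"wx": 0,"wy": 0,"wz": 0,"gripper": 0.17}
    - {"x": 0,"y": 0,"z": 20,"wx": 0,"wy": 0,"wz": 0,"gripper": 0.17}
  force: 20

```text
time: 12.15
ee_pos: [478.9, 348.8, 94.2]
eef_rot: [[-0.003, 0.016, -1.0], [-0.001, -1.0, -0.016], [-1.0, 0.001, 0.003]]
ft_force: [1.2, 0.3, 1.0]
finger_gap: 72.0
```

Emit:
step_arm:
  motion:
    - {"x": 2,"y": -20,"z": 0,"wx": 0,"wy": 0,"wz": -0.6,"gripper": 0}
    - {"x": 2,"y": -36,"z": 0,"wx": 0,"wy": 0,"wz": -0.6,"gripper": 0}
    - {"x": 2,"y": -38,"z": 0,"wx": 0,"wy": 0,"wz": -0.6,"gripper": 0}
    - {"x": 2,"y": -38,"z": 0,"wx": 0,"wy": 0,"wz": -0.6,"gripper": 0}
    - {"x": 2,"y": -38,"z": 0,"wx": 0,"wy": 0,"wz": -0.6,"gripper": 0}
    - {"x": 2,"y": -25,"z": 0,"wx": 0,"wy": 0,"wz": -0.6,"gripper": 0}
    - {"x": 0,"y": -15,"z": 0,"wx": 0,"wy": 0,"wz": -0.6,"gripper": 0}
    - {"x": 0,"y": 0,"z": 0,"wx": 0,"wy": 0,"wz": 0,"gripper": 0}

```text
time: 12.82
ee_pos: [492.2, 136.3, 106.9]
eef_rot: [[0.011, -0.055, -0.998], [0.008, -0.998, 0.055], [-1.0, -0.009, -0.011]]
ft_force: [0.7, 0.4, 0.5]
finger_gap: 87.0
```

Run:
```python
from plant import r
import cv2,numpy as np
from h import *
s=r.snapshot("top");np.savez("top2.npz",**s)
a=(420,690,270,430); B=grid(rect(s,*a,15,2),*a,2,20)
cv2.imwrite("pics/t2.png",B);
```

```text
(no output)
```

View pics/t2.png

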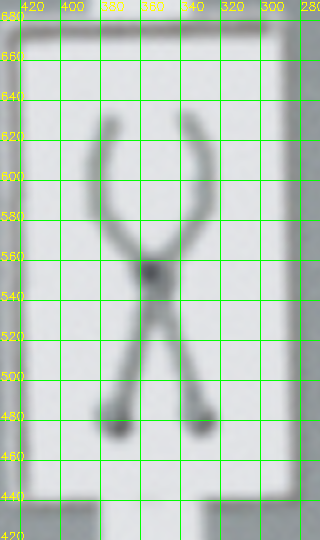

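Emit:
step_arm:
  motion:
    - {"x": 0,"y": -3,"z": -14,"wx": -0.4,"wy": 0.6,"wz": -0.4,"gripper": 0}
    - {"x": 0,"y": -2,"z": -18,"wx": 0,"wy": 0,"wz": 0,"gripper": 0}
    - {"x": -1,"y": 0,"z": -14,"wx": 0,"wy": 0,"wz": 0,"gripper": 0}
    - {"x": 0,"y": 0,"z": 0,"wx": 0,"wy": 0,"wz": 0,"gripper": 0}

```text
time: 13.2
ee_pos: [492.3, 137.7, 60.1]
eef_rot: [[0.005, -0.057, -0.998], [0.004, -0.998, 0.057], [-1.0, -0.004, -0.004]]
ft_force: [-0.6, -0.9, -0.5]
finger_gap: 86.8
```

Emit:
step_arm:
  motion:
    - {"x": -1,"y": 0,"z": -14,"wx": 0,"wy": 0,"wz": 0,"gripper": 0}
    - {"x": -1,"y": 0,"z": -16,"wx": 0,"wy": 0.2,"wz": 0,"gripper": 0}
    - {"x": -1,"y": 0,"z": -12,"wx": 0,"wy": 0.2,"wz": 0,"gripper": 0}
    - {"x": 0,"y": 0,"z": -4,"wx": 0,"wy": 0,"wz": 0,"gripper": 0}
    - {"x": 0,"y": 0,"z": 0,"wx": 0,"wy": 0,"wz": 0,"gripper": 0}

```text
time: 13.62
ee_pos: [488.4, 144.7, 11.9]
eef_rot: [[-0.005, -0.048, -0.999], [0.006, -0.999, 0.047], [-1.0, -0.006, 0.005]]
ft_force: [-0.2, 0.7, 0.8]
finger_gap: 87.2
```

Emit:
step_arm:
  motion:
    - {"x": 2,"y": -7,"z": -1,"wx": -0.2,"wy": 0,"wz": -0.4,"gripper": 0}
    - {"x": 1,"y": -5,"z": 0,"wx": 0,"wy": 0,"wz": 0,"gripper": 0}
    - {"x": 0,"y": 0,"z": 0,"wx": 0,"wy": 0,"wz": 0,"gripper": 0}

```text
time: 13.87
ee_pos: [492.3, 133.0, 11.9]
eef_rot: [[-0.004, -0.053, -0.999], [0.003, -0.999, 0.053], [-1.0, -0.002, 0.004]]
ft_force: [-1.2, -0.7, 0.8]
finger_gap: 87.2
```

Emit:
step_arm:
  motion:
    - {"x": 0,"y": 0,"z": 0,"wx": 0,"wy": 0,"wz": 0,"gripper": 1}
    - {"x": 0,"y": 0,"z": 0,"wx": 0,"wy": 0,"wz": 0,"gripper": 1}
    - {"x": 0,"y": 0,"z": 0,"wx": 0,"wy": 0,"wz": 0,"gripper": 1}
    - {"x": 0,"y": 0,"z": 0,"wx": 0,"wy": 0,"wz": 0,"gripper": 1}
    - {"x": 0,"y": 0,"z": 0,"wx": 0,"wy": 0,"wz": 0,"gripper": 1}
    - {"x": 0,"y": 0,"z": 0,"wx": 0,"wy": 0,"wz": 0,"gripper": 1}
    - {"x": 0,"y": 0,"z": 0,"wx": 0,"wy": 0,"wz": 0,"gripper": 1}
    - {"x": 0,"y": 0,"z": 0,"wx": 0,"wy": 0,"wz": 0,"gripper": 1}

```text
time: 14.53
ee_pos: [493.9, 132.4, 14.2]
eef_rot: [[-0.001, -0.055, -0.998], [0.003, -0.998, 0.055], [-1.0, -0.003, 0.001]]
ft_force: [-0.3, 0.9, -0.5]
finger_gap: 41.5
```

Closing, so this one is free too. Finish the squeeze, firm up and lift.

Emit:
step_arm:
  motion:
    - {"x": -3,"y": 0,"z": -2,"wx": 0,"wy": 0,"wz": 0,"gripper": 1}
    - {"x": 0,"y": 0,"z": 0,"wx": 0,"wy": 0,"wz": 0,"gripper": 1}
    - {"x": 0,"y": 0,"z": 0,"wx": 0,"wy": 0,"wz": 0,"gripper": 1}
    - {"x": 0,"y": 0,"z": 0,"wx": 0,"wy": 0,"wz": 0,"gripper": 1}
    - {"x": 0,"y": 0,"z": 0,"wx": 0,"wy": 0,"wz": 0,"gripper": 1}
  force: 55

```text
time: 14.95
ee_pos: [492.8, 133.2, 13.4]
eef_rot: [[0.004, -0.055, -0.998], [0.004, -0.998, 0.055], [-1.0, -0.004, -0.003]]
ft_force: [0.0, 0.7, -1.0]
finger_gap: 31.4
```

Emit:
step_arm:
  motion:
    - {"x": 0,"y": 0,"z": 10,"wx": 0,"wy": 0,"wz": 0,"gripper": 1}
    - {"x": 0,"y": 0,"z": 20,"wx": 0,"wy": 0,"wz": 0,"gripper": 1}
    - {"x": 0,"y": 0,"z": 25,"wx": 0,"wy": 0,"wz": 0,"gripper": 1}
    - {"x": 0,"y": 0,"z": 25,"wx": 0,"wy": 0,"wz": 0,"gripper": 1}
    - {"x": 0,"y": 0,"z": 15,"wx": 0,"wy": 0,"wz": 0,"gripper": 1}
    - {"x": 0,"y": 0,"z": 0,"wx": 0,"wy": 0,"wz": 0,"gripper": 1}

```text
time: 15.45
ee_pos: [488.3, 132.8, 112.2]
eef_rot: [[-0.005, -0.053, -0.999], [0.003, -0.999, 0.053], [-1.0, -0.003, 0.005]]
ft_force: [0.2, -0.1, -2.8]
finger_gap: 31.3
```

Run:
```python
from plant import r
import cv2,numpy as np
s=r.snapshot("scene");A=cv2.resize(s["image"][120:320,140:460],None,fx=2.4,fy=2.4,interpolation=2)
cv2.imwrite("pics/l4.png",A); q=r.sense(); print(q["ee_pos"],q["moment"],q["finger_gap"])
```

```text
[488.02325981 132.59025085 110.92775883] [ 0.05809161  0.05928196 -0.00534218] 31.789891764653557
```

View pics/l4.png

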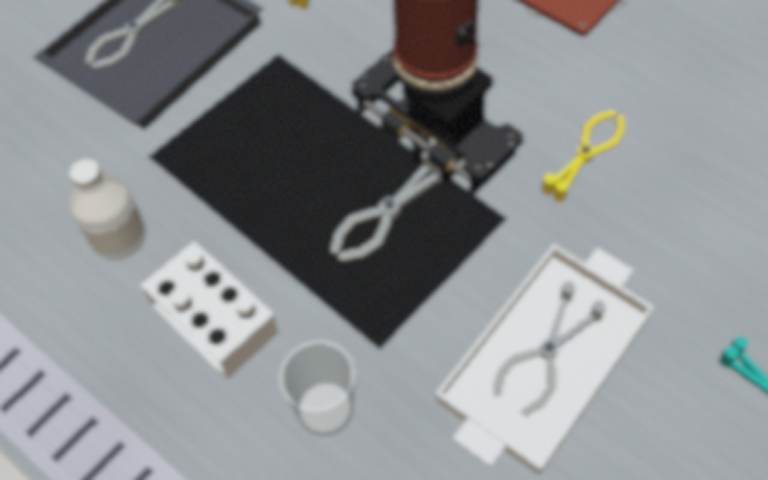

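Emit:
step_arm:
  motion:
    - {"x": -2,"y": -20,"z": 0,"wx": 0,"wy": 0,"wz": 0.4,"gripper": 1}
    - {"x": -4,"y": -36,"z": 0,"wx": 0,"wy": 0,"wz": 0.4,"gripper": 1}
    - {"x": -4,"y": -38,"z": 0,"wx": 0,"wy": 0,"wz": 0.4,"gripper": 1}
    - {"x": -4,"y": -38,"z": 0,"wx": 0,"wy": 0,"wz": 0.4,"gripper": 1}
    - {"x": -4,"y": -38,"z": 0,"wx": 0,"wy": 0,"wz": 0.4,"gripper": 1}
    - {"x": -4,"y": -38,"z": 0,"wx": 0,"wy": 0,"wz": 0.4,"gripper": 1}
    - {"x": -4,"y": -38,"z": 0,"wx": 0,"wy": 0,"wz": 0.4,"gripper": 1}
    - {"x": -4,"y": -38,"z": 0,"wx": 0,"wy": 0,"wz": 0.4,"gripper": 1}

```text
time: 16.17
ee_pos: [449.5, -151.6, 103.4]
eef_rot: [[-0.015, 0.023, -1.0], [0.008, -1.0, -0.023], [-1.0, -0.009, 0.015]]
ft_force: [1.7, -0.6, -1.9]
finger_gap: 31.5
```

Emit:
step_arm:
  motion:
    - {"x": -3,"y": -38,"z": 0,"wx": 0,"wy": 0,"wz": 0,"gripper": 1}
    - {"x": -3,"y": -38,"z": 0,"wx": -0.3,"wy": -0.5,"wz": 0,"gripper": 1}
    - {"x": -3,"y": -36,"z": 0,"wx": -0.2,"wy": -0.4,"wz": 0,"gripper": 1}
    - {"x": -2,"y": -25,"z": 0,"wx": 0,"wy": 0,"wz": 0,"gripper": 1}
    - {"x": -1,"y": -12,"z": 0,"wx": 0,"wy": 0,"wz": 0,"gripper": 1}
    - {"x": 0,"y": 0,"z": 0,"wx": 0,"wy": 0,"wz": 0,"gripper": 1}

```text
time: 16.67
ee_pos: [426.7, -315.4, 94.9]
eef_rot: [[-0.011, 0.012, -1.0], [0.001, -1.0, -0.012], [-1.0, -0.001, 0.011]]
ft_force: [0.1, 0.1, -2.0]
finger_gap: 31.7
```

Emit:
step_arm:
  motion:
    - {"x": 3,"y": 0,"z": -10,"wx": 0,"wy": -0.4,"wz": 0.5,"gripper": 1}
    - {"x": 3,"y": 0,"z": -18,"wx": 0,"wy": -0.3,"wz": 0.5,"gripper": 1}
    - {"x": 2,"y": 0,"z": -18,"wx": 0,"wy": 0,"wz": 0,"gripper": 1}
    - {"x": 1,"y": 0,"z": -12,"wx": 0,"wy": 0,"wz": 0,"gripper": 1}
    - {"x": 0,"y": 0,"z": 0,"wx": 0,"wy": 0,"wz": 0,"gripper": 1}

```text
time: 17.08
ee_pos: [435.3, -309.2, 30.9]
eef_rot: [[-0.002, 0.033, -0.999], [0.006, -0.999, -0.033], [-1.0, -0.006, 0.002]]
ft_force: [-0.1, -0.0, -2.2]
finger_gap: 31.7
```

Emit:
step_arm:
  motion:
    - {"x": 0,"y": -4,"z": -7,"wx": -0.3,"wy": 0,"wz": 0,"gripper": 1}
    - {"x": -1,"y": 0,"z": -7,"wx": 0,"wy": 0,"wz": 0,"gripper": 1}
    - {"x": 0,"y": 0,"z": -2,"wx": 0,"wy": 0,"wz": 0,"gripper": 1}
    - {"x": 0,"y": 0,"z": -1,"wx": 0,"wy": 0,"wz": 0,"gripper": 1}
    - {"x": 0,"y": 0,"z": 0,"wx": 0,"wy": 0,"wz": 0,"gripper": 1}

```text
time: 17.5
ee_pos: [435.0, -310.5, 14.9]
eef_rot: [[-0.004, 0.036, -0.999], [0.001, -0.999, -0.036], [-1.0, -0.001, 0.004]]
ft_force: [-0.2, 0.5, -0.9]
finger_gap: 31.3
```

Emit:
step_arm:
  motion:
    - {"x": 0,"y": 0,"z": -2,"wx": 0,"wy": 0,"wz": 0,"gripper": 1}
    - {"x": 0,"y": 0,"z": 0,"wx": 0,"wy": 0,"wz": 0,"gripper": 0.4}
    - {"x": 0,"y": 0,"z": 0,"wx": 0,"wy": 0,"wz": 0,"gripper": 0.4}
    - {"x": 0,"y": 0,"z": 0,"wx": 0,"wy": 0,"wz": 0,"gripper": 0.4}
    - {"x": 0,"y": 0,"z": 8,"wx": 0,"wy": 0,"wz": 0,"gripper": 0.4}
    - {"x": 0,"y": 0,"z": 20,"wx": 0,"wy": 0,"wz": 0,"gripper": 0.4}
    - {"x": 0,"y": 0,"z": 30,"wx": 0,"wy": 0,"wz": 0,"gripper": 0.4}
    - {"x": 0,"y": 15,"z": 30,"wx": 0,"wy": 0,"wz": 0,"gripper": 0.4}
  force: 20

```text
time: 18.17
ee_pos: [432.6, -295.6, 101.2]
eef_rot: [[-0.008, 0.034, -0.999], [0.004, -0.999, -0.034], [-1.0, -0.004, 0.008]]
ft_force: [1.1, -0.3, 0.7]
finger_gap: 52.2
```

Emit:
step_arm:
  motion:
    - {"x": 0,"y": 38,"z": 10,"wx": 0,"wy": 0,"wz": 0,"gripper": 0.4}
    - {"x": 5,"y": 38,"z": 10,"wx": 0,"wy": 0,"wz": 0,"gripper": 0.4}
    - {"x": 5,"y": 38,"z": 0,"wx": 0,"wy": 0,"wz": 0,"gripper": 0.4}
    - {"x": 5,"y": 38,"z": 0,"wx": 0,"wy": 0,"wz": 0,"gripper": 0.4}
    - {"x": 5,"y": 38,"z": 0,"wx": 0,"wy": 0,"wz": 0,"gripper": 0.4}
    - {"x": 5,"y": 38,"z": 0,"wx": 0,"wy": 0,"wz": 0,"gripper": 0.4}
    - {"x": 5,"y": 20,"z": 0,"wx": 0,"wy": 0,"wz": 0,"gripper": 0.4}
    - {"x": 0,"y": 5,"z": 0,"wx": 0,"wy": 0,"wz": 0,"gripper": 0.4}

```text
time: 18.83
ee_pos: [466.3, -33.7, 136.2]
eef_rot: [[0.011, 0.029, -1.0], [-0.005, -1.0, -0.029], [-1.0, 0.005, -0.011]]
ft_force: [0.5, 0.4, -0.3]
finger_gap: 52.1
```

Run:
```python
from plant import r
import cv2,numpy as np
from h import *
s=r.snapshot("top")
a=(380,640,-480,-240); B=grid(rect(s,*a,15,2),*a,2,20)
cv2.imwrite("pics/t3.png",B)
K=s["camera_matrix"];z=s["z_map"];v,u=np.mgrid[0:400,0:640]
W=(np.stack([(u-K[0,2])/K[0,0]*z,(v-K[1,2])/K[1,1]*z,z],-1)-s["t"])@s["R"]; g=s["image"].mean(-1)
for y0,y1 in((-350,-275),(-430,-365)):
  for x0,x1 in((425,450),(460,500),(505,525),(540,600)):
    m=(W[...,0]>x0)&(W[...,0]<x1)&(W[...,1]>y0)&(W[...,1]<y1)&(g>100); print(y0,x0,m.sum(),np.round(np.percentile(W[m][:,2],[50,80]),1) if m.any() else '')
s=r.snapshot("scene"); cv2.imwrite("pics/s3.png",s["image"])
```

```text
-350 425 58 [30. 35.]
-350 460 69 [14.6 16.9]
-350 505 36 [17.  19.5]
-350 540 130 [12.2 15.2]
-430 425 54 [30.2 33.8]
-430 460 65 [15.5 17.5]
-430 505 36 [15.6 18.8]
-430 540 136 [11. 15.]
```

View pics/t3.png

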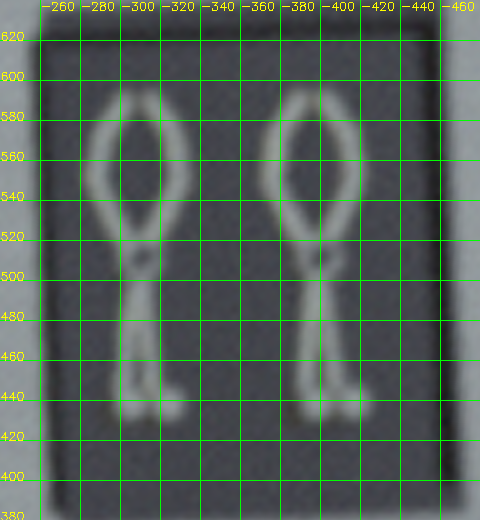

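View pics/s3.png

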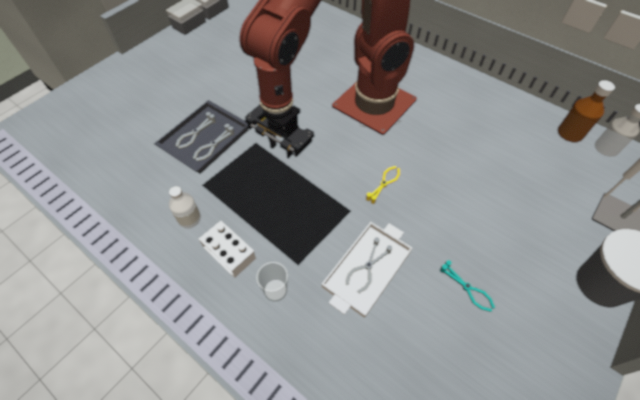

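Run:
```python
from plant import r
import cv2,numpy as np
from h import *
o=[]
for n in("top","scene"):
    s=r.snapshot(n);a=(420,460,-440,-280); im=rect(s,*a,35,5); o.append(grid(im,*a,5,10))
    b=(560,610,-440,-280); im2=rect(s,*b,13,5); o.append(grid(im2,*b,5,10))
cv2.imwrite("pics/z3.png",cv2.resize(cv2.vconcat(o),None,fx=.66,fy=.66))
```

```text
(no output)
```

View pics/z3.png

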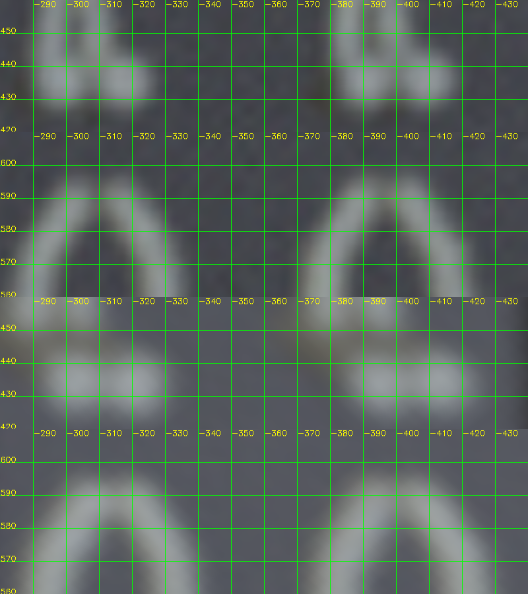

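```bash
python3 -c "
from plant import r
print(r.sense()['time'],r.sense()['joint_velocities']);print(r.sign_off())"
```

```text
19.0333 [ 7.74399881e-01  2.62630249e-01  7.62688023e-01  1.37684676e-01
 -3.02437116e-03  2.55638231e-04 -1.87516997e-01]
the job is handed in; nothing more can be done
None
```

The job is handed in at about 19 s of the 64 s allowed. The seized tongs is in the repair tray and both free ones are in the stock tray.

- **Which one was seized:** the middle tongs did not give under 58 N of grip; the gap stayed at about 56 mm. The two outer ones closed under a 20 N grip, to about 33 mm (nearest the stock tray) and 41 mm and still closing. Both read 31–32 mm once gripped at 55 N to lift.
- **Stock tray:** the two free tongs lie about 85–90 mm apart, with jaw tips together. Their posts are about 17–19 mm apart, against 18 mm when fully shut. Depth readings are about the same on both, at heights that fit lying flat on the floor.
- **Repair tray:** the seized tongs is near the centre, with its pivot near (555, 350) mm. I judged that it lies flat from the pictures only and took no depth reading there.
- **Bystanders:** the bottle, beaker, rack, and yellow and turquoise look-alikes look unmoved in the last picture I took.
- **Gripper:** open, clear of everything and 136 mm above the work surface.

**Disagreements:**
- The held gap of 31–32 mm is below the 34 mm stated over the posts. I took this as pad give or gauge offset.
- The two cameras differed by about 4 mm in y, so I averaged them.
- The free tongs nearer the mat looked 1–2 mm wider across jaws and posts than the other. That is about 0.03 rad, inside the 0.08 rad limit.

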